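# Turn the slotted selector of the square control box with the wide screwdriver

## Robot

A 6-joint arm with a two-finger parallel gripper is mounted at the origin on a cart in front of the work surface, level with it; the furniture and walls round the work are solid. World frame = base frame: x ahead of the robot, y to its left, z up, the work surface at z = 0. Lengths are in m, angles in degrees, forces in N, time in s.
With the tool pointing down it reaches from about 0.35 to 0.875 m from the base axis. Payload 4.2 kg.
Tool frame: the origin (TCP) lies midway between the tips of the shut fingers; the grasp point (between the pads) lies 19 mm behind it; z points along the fingers, y is the line along which they close (so a half turn about z gives the same grasp; the last joint's range is limited). The gripper opens to 87 mm and grips with 3 to 60 N. Pads are 19 mm wide; open, the fingers measure 117 mm over their backs; the gripper's body (75 mm by 190 mm) begins 51 mm behind the grasp point.
Start: joints at [81.509, 22.042, 0.453, 0, -68.411, -14.817], TCP at [0.247, 0.574, 0.223] pointing down, gripper open.
Joint ranges: [-179.83, 179.83], [-69.29, 118.12], [-61.27, 80.66], [-181.25, 117.63], [-171.15, -9.14], [-177.46, 177.46]. Speed limits (degrees/s): [159.86, 159.86, 180, 180, 180, 180].

## Interface

Orientations are given as a 3x3 rotation matrix whose columns are the frame's x, y, z axes.
In Python, from station import r, cams gives the robot as it stands.
- The arm moves only by the tool play_rows, never from a script. Its argument "commands" is text: rows parted by semicolons, each of 6 numbers parted by spaces: the shift along the world's x, y, z normalised to -1 to 1, where 1 is 30 mm, then the turn, a rotation vector about the world's x, y, z normalised to -1 to 1, where 1 is 0.15 rad. A call has 1 to 20 rows; each row shifts and turns the commanded pose from where the row before left it; what a row does not reach is not made up. A row lasts 1/10 s, in which the tool goes at most 50 mm and 8.59 degrees, less where a joint would pass 70% of its speed; a pose out of reach is approached as far as the arm can. A call with a number of a shift or a turn outside -1 to 1 is refused whole. A call with a gripper value outside its range is refused whole. "grip" is the finger opening in mm, from 0 to 87, set as the call begins (left out, the last holds). The fingers move at their own pace and stop on an object; the grip force is fixed at half the most. Time passes only in rows, so rows that do not move let the fingers close. It gives the time, the measured TCP pose, the force, the opening and the grip force at its end, in the units of the state.
- r.sense(): the state, without advancing time (a new reading comes with each control period).
- cams.capture(name): name is "scene" or "side" or "wrist"; returns (picture, depth): 400x640x3 uint8, blue, green, red; 400x640 float32, m along the optical axis (not along the pixel's ray), 0 where there is no reading.
- cams.camera_info(name): a dict with "mtx" (3x3 intrinsics, pixels), "k1" (the pictures are not rectified: a ray, as slopes to the right and down, at radius r is drawn at 1 + k1 r^2 times it, then the intrinsics apply), "R" (3x3) and "t" (3): a world point X has camera coordinates R X + t. Camera axes: x right, y down, z forward; pixel columns grow to the right and rows downward; lengths in m; the calibration is good to about 2 mm. A picture is of the moment at which its call begins: read the wrist's pose just before it. camera_info takes no time and is no camera call; for the wrist camera it gives the pose at the moment of the call.
- r.finish_job(): hands the job in; it is judged then, once.
The state is a dict: "time_s": time; "joints": joint angles; "joint_velocities": joint speeds; "effort": joint torques, N m; "tcp_pos": TCP position; "ee_rot": TCP orientation; "wrist_force": force on the tool from outside, world axes, zero at the start; "moment": the same for the moment, N m; "gripper_width": opening from 0.0 (shut) to 1.0 (fully open); "gripper_force": force on a finger pad.
Only numpy, scipy, OpenCV 4.12 (cv2) and the standard library are available. Lean on these libraries where they do the work, as an engineer would, in place of code of your own. Each camera call takes 0.05 s, during which the arm holds its last target. There are 200 camera calls.

## Task

Take the big flat screwdriver out of its wooden stand, set its blade in the slot of the selector on the square control box, and turn that selector a quarter turn clockwise (seen from above) until it comes against its stop. Then put the screwdriver back upright in its stand, blade down and fully home, and let go. Do not touch the selector or housing of the round control box with the screwdriver.

Things in the scene. Friction and masses are not known exactly. Their poses are not given: they have to be found in the camera images.
- driver: Broad black-handled flat screwdriver, 140 g, upright in the stand. Origin: middle of the blade's end; z up the shaft, x along the blade's width. Blade 22 (x) x 3 (y) x 16 mm; shaft 10 mm thick; guard 48 mm across, underside at z 62 mm; handle z 70 to 140 mm, 30 (x) x 22 mm (y), flat sides: grip across y near z 108 mm. The two small lying screwdrivers are bystanders.
- stand: Fixed wooden block, 70 mm cube; origin at the centre of its underside on the table, z up. A vertical 36 x 36 mm square hole goes right through its centre: the driver's shaft hangs in it with the guard resting on the top, the blade's end then 8 mm above the table. Any yaw of the driver fits; it starts within 3 mm of the hole's centre.
- selector_slot (a point): On the turning axis at the slot's floor (z 40 mm), in the steel selector disc (44 mm across, top 50 mm above the table) of the square grey box (fixed, 72 x 72 x 36 mm). The slot runs right across along this point's x axis and turns with the disc; z up. Slot 6.5 mm wide, flared to 16 mm at the mouth, 10 mm deep: the blade has up to 10 degrees of play before the disc follows.
- selector (a joint): Angle of the square box's selector, rad: grows clockwise seen from above; starts between 0 and 0.2, solid stop at 1.60. Friction about 0.08 N m; it stays where it is left.
- round_box: The other control box, to be left alone: round grey housing, fixed, 76 mm across and 36 mm high, with the same slotted selector on top (50 mm in all); origin at the centre of its underside. The two boxes stand side by side in either order.
Things that resemble listed ones, but are neither listed nor needed, are in the scene too. Leave any orange look-alike of the driver alone.

How it is judged:
By the outcome, as a careful person would: the job done as asked, in the order asked, and still so for the second after the job is handed in, with the robot touching nothing.
It also fails if it takes over 54 s, if anything falls off the work surface, if the arm or the gripper's body presses on something with over 40 N, if the wrist force passes 120 N, or if a joint passes its speed limit or range.

## Working session

There is one attempt and no reset: what is moved stays moved. The work goes in short steps, Python scripts to look and compute and a tool call to move; the robot and the scene stay as the last step left them, time stands still between calls to the robot, and variables do not carry over. Pictures are saved under pics/ and viewed, at most 10 in all, crops included, and the job is handed in when it is done.

Besides the shell and the picture viewer there is one more tool, called after ">>>" as a command line: name --argument value ..., lists and objects as JSON in quotes. play_rows: Moves the arm, as the interface text tells. Scaled input: -1 to 1 covers 30 mm each way for a shift and 0.15 rad each way for a turn. Its arguments: {"type":"object","properties":{"commands":{"type":"string"},"grip":{"type":"number"}},"required":["commands"]}

```bash
mkdir -p pics; cat > h.py <<'E'
import numpy as np, cv2
from station import r, cams
def cap(name,fn):
    info=cams.camera_info(name); p,d=cams.capture(name); np.savez('pics/'+fn+'.npz',p=p,d=d,**{k:np.array(info[k]) for k in('mtx','k1','R','t')}); cv2.imwrite('pics/'+fn+'.png',p)
def ray(fn,u,v):
    f=np.load('pics/'+fn+'.npz'); m=f['mtx']
    n=cv2.undistortPoints(np.array([[[u,v]]],float),m,np.array([float(f['k1']),0,0,0]))[0,0]
    R=f['R'];return -R.T@f['t'], R.T@np.array([n[0],n[1],1]), f
def atz(fn,u,v,z):
    o,d,_=ray(fn,u,v); return o+d*(z-o[2])/d[2]
def atd(fn,u,v):
    o,d,f=ray(fn,u,v); return o+d*float(f['d'][int(v),int(u)])
E
python3 -c "
from h import *
cap('scene','s0');cap('side','d0')
print(r.sense())
for n in('scene','side','wrist'): print(n,cams.camera_info(n))"
```

```text
{'time_s': 0.1, 'joints': array([ 8.15092493e+01,  2.20861689e+01,  3.87715866e-01, -2.54163667e-02,
       -6.84126446e+01, -1.48148160e+01]), 'joint_velocities': array([-0.06892344, -0.10893864,  0.18943517, -0.04763044, -0.04954631,
       -0.10822097]), 'effort': array([-3.09219977e-04, -3.91693926e+01,  1.87933445e+01,  4.23184097e+00,
        1.34053864e-02, -7.99283634e-05]), 'tcp_pos': array([0.24705887, 0.5735022 , 0.22157145]), 'ee_rot': array([[ 9.18343239e-01, -3.95784301e-01, -6.94253950e-04],
       [-3.95784898e-01, -9.18341367e-01, -1.85683026e-03],
       [ 9.73421451e-05,  1.97998274e-03, -9.99998035e-01]]), 'wrist_force': array([-0.68640052, -0.09253085, -0.16210447]), 'moment': array([-0.02451497, -0.00285159,  0.00237865]), 'gripper_force': 0.0, 'gripper_width': 0.9999248955492279}
scene {'mtx': array([[464.6797597 ,   0.        , 316.80229043],
       [  0.        , 464.6797597 , 201.26068392],
       [  0.        ,   0.        ,   1.        ]]), 'k1': 0.028617638864820945, 'R': array([[-0.61459696, -0.78875649, -0.01156645],
       [-0.46509082,  0.37416265, -0
[... 212 characters left out ...]
200.58609478],
       [  0.        ,   0.        ,   1.        ]]), 'k1': -0.09149515023515789, 'R': array([[ 0.99538316, -0.09326694,  0.02266389],
       [-0.03233323, -0.54816052, -0.83574793],
       [ 0.09037111,  0.83115662, -0.54864537]]), 't': array([-0.55959732, -0.12019649,  1.10840388])}
wrist {'mtx': array([[323.46096412,   0.        , 320.41716872],
       [  0.        , 323.46096412, 197.80463339],
       [  0.        ,   0.        ,   1.        ]]), 'k1': -0.06688339780725533, 'R': array([[-0.39620533, -0.91815817,  0.00263031],
       [-0.88970638,  0.38463228,  0.24592797],
       [-0.22681248,  0.09509777, -0.96928454]]), 't': array([ 0.62443075, -0.03002755,  0.3889133 ])}
```

View pics/s0.png

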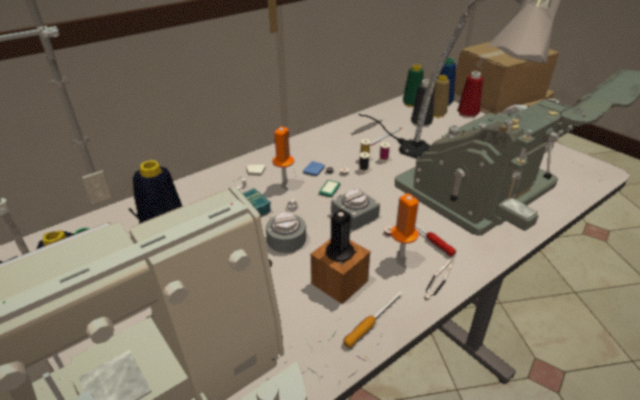

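View pics/d0.png

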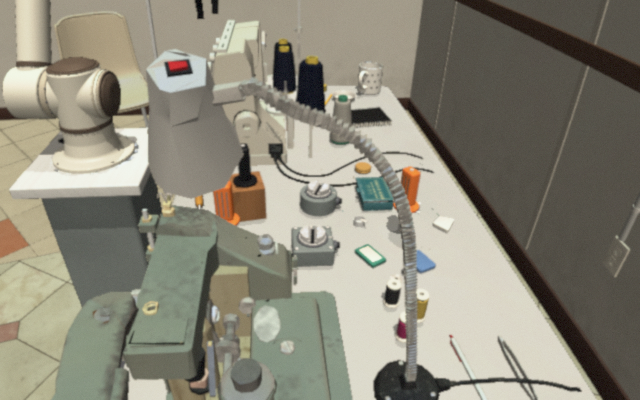

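The scene view shows the driver in its stand at (340,240), the square box at (355,206) and the round box at (286,230). An orange look-alike stands at (404,230). I'll enlarge and measure.

```bash
python3 -c "
from h import *
p=cv2.imread('pics/s0.png')[170:310,260:430]; q=cv2.imread('pics/d0.png')[130:280,215:365]
a=cv2.resize(p,(480,396),interpolation=2);b=cv2.resize(q,(396,396),interpolation=2)
cv2.imwrite('pics/c0.png',np.hstack([cv2.resize(p,(425,350),interpolation=2),cv2.resize(q,(350,350),interpolation=2)]))
for n,u,v,z in(('top',340,214,.148),('stand',340,258,.07),('sq',354,203,.05),('rd',285,225,.05),('orangeR',407,200,.148)): print(n,atz('s0',u,v,z).round(3),atd('s0',u,v).round(3))
for n,u,v,z in(('top',245,147,.148),('stand',245,184,.07),('sq',313,236,.05),('rd',318,190,.05)): print(n,atz('d0',u,v,z).round(3),atd('d0',u,v).round(3))
"
```

```text
top [ 0.397 -0.277  0.148] [ 0.397 -0.277  0.148]
stand [ 0.385 -0.268  0.07 ] [ 0.381 -0.265  0.075]
sq [ 0.5   -0.402  0.05 ] [ 0.503 -0.405  0.047]
rd [ 0.529 -0.26   0.05 ] [ 0.528 -0.26   0.05 ]
orangeR [ 0.358 -0.383  0.148] [ 0.365 -0.392  0.14 ]
top [ 0.402 -0.288  0.148] [ 0.402 -0.288  0.148]
stand [ 0.398 -0.291  0.07 ] [ 0.398 -0.299  0.075]
sq [ 0.517 -0.437  0.05 ] [ 0.519 -0.423  0.039]
rd [ 0.54  -0.289  0.05 ] [ 0.542 -0.273  0.04 ]
```

View pics/c0.png

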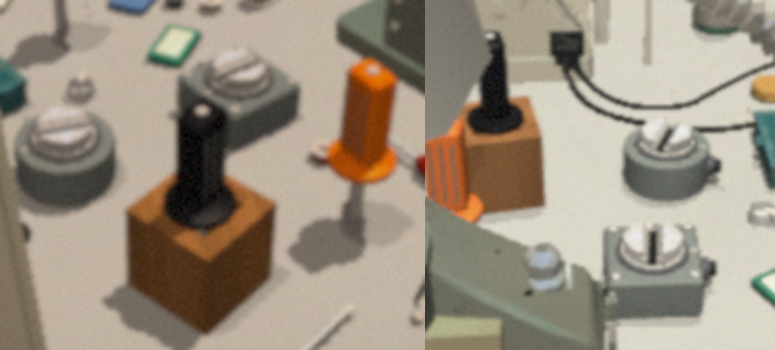

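```bash
python3 -c "
from h import *
for n,u,v in(('mach',230,200),('m2',180,230),('m3',130,280),('m4',20,340),('m5',255,240),('spool',150,165),('m6',100,240),('m7',30,260)): print(n,atd('s0',u,v).round(3))
for n,u,v in(('lampshade',180,60),('ls',195,185),('ls2',235,150),('neck',300,110),('neck2',380,160),('machtop',235,30),('mach',245,100),('green',190,230),('gr2',180,290)): print(n,atd('d0',u,v).round(3))
print(atz('s0',355,199,.05),atz('d0',312,233.5,.05))
# height map from both
P=[]
for fn in('s0','d0'):
    f=np.load('pics/'+fn+'.npz');d=f['d']
    u,v=np.meshgrid(np.arange(0,640,2),np.arange(0,400,2));uv=np.stack([u.ravel(),v.ravel()],1).astype(float)
    n=cv2.undistortPoints(uv[:,None],f['mtx'],np.array([float(f['k1']),0,0,0]))[:,0]
    z=d[v.ravel(),u.ravel()];c=np.c_[n,np.ones(len(n))]*z[:,None];P.append(((c-f['t'])@f['R'])[z>0])
P=np.vstack(P)
print('rows x from .1 step .05; cols y from -.65')
for x in np.arange(.1,.75,.05):
    print(round(x,2),[int(100*max(P[(abs(P[:,0]-x-.025)<.025)&(abs(P[:,1]-y-.025)<.025)][:,2],default=-1)) for y in np.arange(-.65,.7,.05)])
"
```

```text
mach [ 0.374 -0.091  0.274]
m2 [ 0.353 -0.021  0.28 ]
m3 [0.342 0.04  0.257]
m4 [0.342 0.14  0.247]
m5 [ 0.335 -0.096  0.237]
spool [ 0.552 -0.061  0.245]
m6 [0.4   0.046 0.271]
m7 [0.411 0.109 0.272]
lampshade [ 0.381 -0.677  0.42 ]
ls [ 0.381 -0.686  0.308]
ls2 [ 0.417 -0.656  0.327]
neck [ 0.475 -0.709  0.388]
neck2 [ 0.539 -0.728  0.352]
machtop [0.366 0.141 0.266]
mach [ 0.431 -0.684  0.387]
green [ 0.354 -0.617  0.206]
gr2 [ 0.355 -0.707  0.199]
[ 0.50856427 -0.41197071  0.05      ] [ 0.51600318 -0.42949027  0.05      ]
rows x from .1 step .05; cols y from -.65
0.1 [-100, -100, -100, -100, -100, -100, -100, -100, -100, 0, 0, 0, 0, 0, 0, 0, -100, -100, -100, -100, -100, -100, -100, -100, -100, -100, -100]
0.15 [-100, -100, -100, -100, -100, -100, -100, -100, -100, 0, 0, 0, -100, -100, -100, -100, -100, -100, -100, -100, -100, -100, -100, -100, -100, -100, -100]
0.2 [7, 7, 0, 0, 0, 0, 0, 0, 0, 0, 0, -100, -100, -100, -100, -100, -100, -100, -100, -100, -100, -100, -100, 28, -100, -100, -100]
0.25 [21, 22, 0, 0, 0, 0, 0, 1, 1, 1, 2, 4, 4, -100, -100, -100, -100, -100, -100, -100, 
[... 390 characters left out ...]
, -100, -100, -100, -100]
0.45 [15, 15, 11, 3, 5, 3, 0, 0, 3, 6, 8, 8, 13, 45, 23, 23, 23, 11, -100, -100, -100, -100, -100, -100, -100, -100, -100]
0.5 [11, 3, 3, 3, 5, 3, 3, 5, 4, 3, 0, 25, 25, 45, 44, 34, 23, 11, -100, -100, -100, -100, -100, -100, -100, -100, -100]
0.55 [0, 0, 0, 3, 3, 3, 3, 5, 3, 1, 0, 25, 24, 0, 0, 0, 0, -100, -100, -100, -100, -100, -100, -100, -100, -100, -100]
0.6 [4, 4, 4, 1, 1, 1, 1, 2, 2, 0, 1, 1, 0, 12, 12, 0, -100, 0, 0, 0, 0, 1, 1, -100, -100, -100, -100]
0.65 [0, 5, 1, 1, 1, 14, 6, 3, 2, 0, 1, 1, 0, 10, -100, 1, 1, 1, -100, 1, 1, 0, 0, -100, -100, -100, -100]
0.7 [1, 0, 0, 1, 1, 14, 6, 1, -100, 1, 0, 2, 0, 0, 0, 1, 1, 1, 0, 1, 7, 5, 0, -100, -100, -100, -100]
```

>>> play_rows --commands "0 0 1 0 0 0;0 0 1 0 0 0;0 0 1 0 0 0;0 0 1 0 0 0;0 0 1 0 0 0;0 0 1 0 0 0;0 0 1 0 0 0;0.2 -0.3 1 0 0 0;0.35 -0.9 0.6 0 0 0;0.35 -1 0 0 0 0;0.35 -1 0 0 0 0;0.35 -1 0 0 0 0;0.35 -1 0 0 0 0;0.35 -1 0 0 0 0;0.35 -1 0 0 0 0;0.35 -1 0 0 0 0;0.35 -1 0 0 0 0;0.35 -1 0 0 0 0;0.35 -1 0 0 0 0;0.35 -1 0 0 0 0" --grip 70

```text
time_s: 2.1
tcp_pos: [0.3792, 0.2066, 0.4802]
ee_rot: [[0.919, -0.395, -0.001], [-0.395, -0.919, -0.0], [-0.0, 0.0, -1.0]]
wrist_force: [0.6, 0.1, -0.4]
gripper_width: 0.807
gripper_force: 0.0
```

>>> play_rows --commands "0.3 -1 0 0 0 0;0.2 -1 0 0 0 0;0.1 -1 0 0 0 0;0.1 -1 0 0 0 0;0 -1 0 0 0 0;0 -1 0 0 0 0;0 -1 0 0 0 0;0 -1 0 0 0 0;0 -1 0 0 0 0;0 -1 0 0 0 0;0 -1 0 0 0 0;0 -1 0 0 0 0;0 -1 -0.5 0 0 0;0 -1 -1 0 0 0;0 -1 -1 0 0 0;0 -0.5 -1 0 0 0;0 0 -1 0 0 0;0 0 -0.5 0 0 0;0 0 0 0 0 0"

```text
time_s: 4.0
tcp_pos: [0.3987, -0.2566, 0.3277]
ee_rot: [[0.918, -0.396, -0.006], [-0.396, -0.918, 0.002], [-0.007, 0.0, -1.0]]
wrist_force: [-0.3, -0.8, -0.7]
gripper_width: 0.802
gripper_force: 0.0
```

```bash
python3 -c "
from h import *
cap('wrist','w1');s=r.sense();print(s['tcp_pos'],s['joints'])"
```

```text
[ 0.39973297 -0.25701191  0.32974003] [-1.30848957e+01  3.63992137e+00 -8.42728840e+00  7.91208173e-03
 -7.80836711e+01  7.97680136e+01]
```

View pics/w1.png

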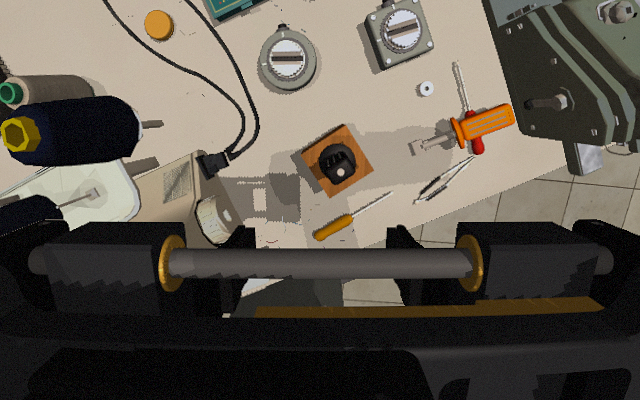

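The wrist view shows the driver at (338,165), the square box's selector at (403,31) and the round one at (288,58). I'll crop in.

```bash
python3 -c "
from h import *
p=cv2.imread('pics/w1.png')
a=cv2.resize(p[110:210,290:390],(400,400),interpolation=2);b=cv2.resize(p[0:80,360:440],(400,400),interpolation=2)
cv2.imwrite('pics/c1.png',np.hstack([a,b]))"
```

```text
(no output)
```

View pics/c1.png

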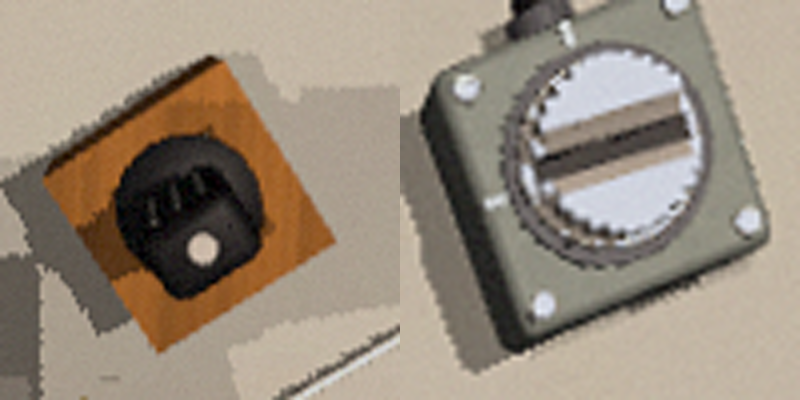

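```bash
python3 -c "
from h import *
A=lambda x,y,z: atz('w1',290+x/4,110+y/4,z)
B=lambda x,y,z: atz('w1',360+(x-400)/5,y/5,z)
an=lambda d: np.degrees(np.arctan2(d[1],d[0])).round(1)
print('top',A(202,248,.148))
c=[A(*q,.07) for q in((45,182),(213,57),(335,240),(158,352))];print('stand',np.mean(c,0),[an(c[i+1]-c[i]) for i in range(3)])
print('guard',A(188,213,.078))
print('handle long',an(A(262,245,.148)-A(190,298,.148)),np.linalg.norm(A(262,245,.148)-A(190,298,.148)))
s=[B(540,165,.04),B(690,125,.04)];print('slot',s,an(s[1]-s[0]), np.mean(s,0))
print('disc',B(612,150,.05))
b=[B(*q,.036) for q in((430,95),(505,340),(768,235),(690,0))];print('box',np.mean(b,0),an(b[1]-b[0]),an(b[2]-b[1]))
o,_,_=ray('w1',320,200);print('cam',o)
print('orange', [atz('w1',*q,.07).round(3) for q in((420,147),(512,117))])
"
```

```text
top [ 0.39741029 -0.2789175   0.148     ]
stand [ 0.3962139  -0.27861446  0.07      ] [np.float64(-76.9), np.float64(-168.4), np.float64(99.9)]
guard [ 0.39647286 -0.27832196  0.078     ]
handle long -76.1 0.023882880800708613
slot [array([ 0.52082057, -0.40391875,  0.04      ]), array([ 0.51511415, -0.44345123,  0.04      ])] -98.2 [ 0.51796736 -0.42368499  0.04      ]
disc [ 0.51585535 -0.41939527  0.05      ]
box [ 0.51468912 -0.41895656  0.036     ] 176.2 -91.6
cam [ 0.46143696 -0.28293954  0.48834696]
orange [array([ 0.372, -0.385,  0.07 ]), array([ 0.362, -0.51 ,  0.07 ])]
```

>>> play_rows --commands "0 -0.3 -0.5 0 0 -0.9;0 -0.3 -0.5 0 0 -0.9;0 -0.15 -0.7 0 0 -0.9;-0.1 0 -0.7 0 0 -0.9;0 0 -0.6 0 0 -0.9;0 0 -0.6 0 0 -0.9;0 0 -0.6 0 0 -0.75;0 0 -0.6 0 0 0;0 0 -0.6 0 0 0;0 0 -0.6 0 0 0;0 0 -0.6 0 0 0;0 0 -0.6 0 0 0;0 0 -0.6 0 0 0;0 0 -0.5 0 0 0;0 0 0 0 0 0;0 0 0 0 0 0"

```text
time_s: 5.65
tcp_pos: [0.3986, -0.2799, 0.0826]
ee_rot: [[0.24, -0.971, 0.002], [-0.971, -0.24, -0.001], [0.001, -0.001, -1.0]]
wrist_force: [-0.4, 0.1, 1.3]
gripper_width: 0.805
gripper_force: 0.0
```

>>> play_rows --commands "0 0 0.48 0 0 0;0 0 0 0 0 0"

```text
time_s: 5.85
tcp_pos: [0.3997, -0.2804, 0.0988]
ee_rot: [[0.24, -0.971, 0.006], [-0.971, -0.24, -0.003], [0.004, -0.005, -1.0]]
wrist_force: [0.9, -0.7, 0.4]
gripper_width: 0.803
gripper_force: 0.0
```

>>> play_rows --commands "0 0 0 0 0 0;0 0 0 0 0 0;0 0 0 0 0 0;0 0 0 0 0 0;0 0 0 0 0 0;0 0 0 0 0 0;0 0 0 0 0 0" --grip 0

```text
time_s: 6.55
tcp_pos: [0.3973, -0.2795, 0.0959]
ee_rot: [[0.239, -0.971, 0.0], [-0.971, -0.239, -0.0], [0.0, -0.0, -1.0]]
wrist_force: [-0.2, -0.7, -0.0]
gripper_width: 0.254
gripper_force: 20.4
```

>>> play_rows --commands "0 0 0.4 0 0 0;0 0 0.8 0 0 0;0 0 0.9 0 0 0;0 0 0.9 0 0 0;0 0 0.9 0 0 0;0.4 -0.2 0.6 0 0 -0.4;0.7 -0.5 0.6 0 0 -0.5;0.7 -0.5 0 0 0 -0.5;0.7 -0.5 0 0 0 -0.5;0.7 -0.5 0 0 0 -0.4;0.5 -0.3 0 0 0 -0.26;0.27 -0.18 0 0 0 0;0 0 0 0 0 0;0 0 0 0 0 0;0 0 0 0 0 0"

```text
time_s: 8.05
tcp_pos: [0.5157, -0.3594, 0.2492]
ee_rot: [[-0.142, -0.99, -0.0], [-0.99, 0.142, 0.0], [-0.0, 0.0, -1.0]]
wrist_force: [-0.3, 0.6, -1.6]
gripper_width: 0.248
gripper_force: 29.6
```

```bash
python3 -c "
from h import *
cap('wrist','w2');s=r.sense();print(s['tcp_pos'],s['ee_rot'],s['joints'])
cap('scene','s2')
o,_,_=ray('w2',320,200);print('cam',o)
f=np.load('pics/w2.npz');print(*(cv2.projectPoints(np.array([[.516,-.42,.05]]),cv2.Rodrigues(f['R'])[0],f['t'],f['mtx'],np.array([float(f['k1']),0,0,0]))[0]))
p=cv2.imread('pics/w2.png');cv2.imwrite('pics/w2b.png',cv2.resize(p[0:300,170:470],(600,600),interpolation=2))"
```

```text
[ 0.5157372  -0.35946925  0.2493814 ] [[-1.41586872e-01 -9.89925808e-01  2.30333644e-04]
 [-9.89925829e-01  1.41586891e-01  6.84173612e-05]
 [-1.00340336e-04 -2.18326223e-04 -9.99999971e-01]] [-2.01547967e+01  2.14772675e+01  3.46794417e+00 -8.65154921e-03
 -7.19796385e+01  1.20177895e+01]
cam [ 0.50662679 -0.42506033  0.41029796]
[[312.29920739 122.25240603]]
```

View pics/w2b.png

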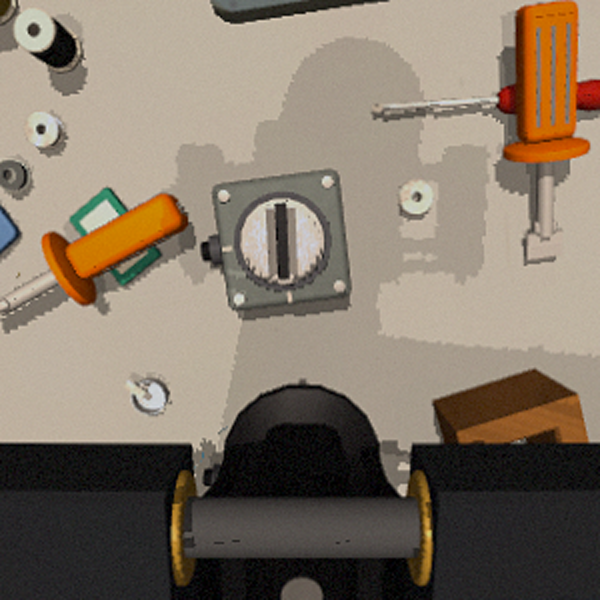

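```bash
python3 -c "
from h import *
B=lambda x,y,z: atz('w2',170+x/2,y/2,z)
print('disc',B(283,241,.05)); a,b=B(283.5,279,.04),B(281,204,.04); print('slot',a,b,np.degrees(np.arctan2(*(b-a)[1::-1])),(a+b)/2)
f=np.load('pics/w2.npz')
pr=lambda X:cv2.projectPoints(np.array(X,float).reshape(-1,3),cv2.Rodrigues(f['R'])[0],f['t'],f['mtx'],np.array([float(f['k1']),0,0,0]))[0][:,0]
t=np.array([.5157,-.3594,0]);x=np.array([-.1416,-.99,0]);y=np.array([-.99,.1416,0])
th=np.linspace(0,6.28,100)[:,None]
for z in(.222,.230):
  q=pr(t+.024*(np.cos(th)*x+np.sin(th)*y)+[0,0,z]); q=(q-[170,0])*2; print(z,'L',q[:,0].min(),'R',q[:,0].max(),'top',q[:,1].min())
"
```

```text
disc [ 0.51658487 -0.42197335  0.05      ]
slot [ 0.51969543 -0.40102432  0.04      ] [ 0.51499375 -0.44187446  0.04      ] -96.56560861216381 [ 0.51734459 -0.42144939  0.04      ]
0.222 L 223.4514287507128 R 379.47374817217167 top 378.1389949949852
0.23 L 220.34655902862926 R 382.67076833113606 top 384.2643301918177
```

```bash
python3 -c "
from h import *
p=cv2.imread('pics/s2.png');cv2.imwrite('pics/s2b.png',cv2.resize(p[90:270,240:480],(800,600),interpolation=2))"
```

>>> play_rows --commands "0.04 -0.5 0 0 0 0.17;0 -0.8 0 0 0 0;0 -0.6 -0.4 0 0 0;0 -0.17 -0.8 0 0 0;0 0 -0.8 0 0 0;0 0 -0.7 0 0 0;0 0 -0.44 0 0 0;0 0 0 0 0 0;0 0 0 0 0 0;0 0 0 0 0 0"

```text
time_s: 9.15
tcp_pos: [0.5183, -0.4225, 0.1563]
ee_rot: [[-0.116, -0.993, 0.002], [-0.993, 0.116, -0.002], [0.001, -0.003, -1.0]]
wrist_force: [-1.1, -0.2, -1.5]
gripper_width: 0.258
gripper_force: 29.6
```

```bash
python3 -c "
from h import *
cap('scene','s3');cap('wrist','w3');s=r.sense();print(s['tcp_pos'],s['ee_rot'][:2,:2],s['wrist_force'])
a=cv2.resize(cv2.imread('pics/s3.png')[140:240,300:400],(400,400),interpolation=2);b=cv2.resize(cv2.imread('pics/w3.png')[100:250,245:395],(400,400),interpolation=2)
cv2.imwrite('pics/c3.png',np.hstack([a,b]))"
```

```text
[ 0.51821653 -0.42232797  0.15626366] [[-0.11651339 -0.99318622]
 [-0.99318856  0.11651041]] [ 0.48261797  0.25849425 -1.33120531]
```

View pics/c3.png

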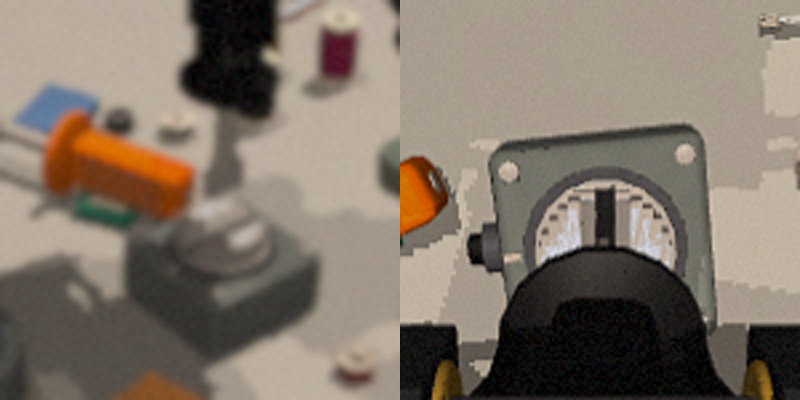

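The wrist crop shows the slot (column 605) centred on the guard (498 to 712). I'll insert the blade.

>>> play_rows --commands "0 0 -0.2 0 0 0;0 0 -0.2 0 0 0;0 0 -0.2 0 0 0;0 0 -0.1 0 0 0;0 0 -0.1 0 0 0;0 0 0 0 0 0;0 0 0 0 0 0"

```text
time_s: 9.95
tcp_pos: [0.5177, -0.4221, 0.1308]
ee_rot: [[-0.117, -0.993, 0.0], [-0.993, 0.117, -0.0], [0.0, -0.0, -1.0]]
wrist_force: [-0.2, -0.5, -0.7]
gripper_width: 0.254
gripper_force: 29.6
```

>>> play_rows --commands "0 0 0 0 0 -0.5;0 0 0 0 0 -0.5;0 0 0 0 0 -0.5;0 0 0 0 0 -0.5;0 0 0 0 0 -0.5;0 0 0 0 0 -0.5;0 0 0 0 0 -0.5;0 0 0 0 0 -0.5;0 0 0 0 0 -0.5;0 0 0 0 0 -0.5;0 0 0 0 0 -0.5;0 0 0 0 0 -0.5;0 0 0 0 0 -0.5;0 0 0 0 0 -0.5;0 0 0 0 0 -0.5;0 0 0 0 0 -0.5;0 0 0 0 0 -0.5;0 0 0 0 0 -0.5;0 0 0 0 0 0"

```text
time_s: 11.85
tcp_pos: [0.5179, -0.4222, 0.1311]
ee_rot: [[-0.995, -0.104, 0.001], [-0.104, 0.995, -0.001], [-0.001, -0.001, -1.0]]
wrist_force: [-0.4, 0.0, -1.6]
gripper_width: 0.249
gripper_force: 29.6
```

```bash
python3 -c "
from h import *
s=r.sense();print(s['wrist_force'],s['moment'],s['joints'])"
```

```text
[-0.38616139  0.03437687 -1.59507513] [-0.07942155 -0.30020791  0.07567171] [-2.53475489e+01  3.01297701e+01  1.82108149e-02  9.93882760e-03
 -5.98232053e+01 -5.86857872e+01]
```

>>> play_rows --commands "0 0 0 0 0 -0.3;0 0 0 0 0 -0.3;0 0 0 0 0 -0.3;0 0 0 0 0 -0.3;0 0 0 0 0 -0.2;0 0 0 0 0 0"

```text
time_s: 12.45
tcp_pos: [0.5179, -0.4223, 0.1311]
ee_rot: [[-0.994, 0.105, 0.001], [0.105, 0.994, -0.001], [-0.001, -0.001, -1.0]]
wrist_force: [0.5, -1.6, -2.0]
gripper_width: 0.25
gripper_force: 29.6
```

```bash
python3 -c "
from h import *
s=r.sense();print(s['wrist_force'],s['moment'])"
```

```text
[ 0.45908729 -1.58644172 -1.95790146] [-0.17618342 -0.30463738  0.04914237]
```

>>> play_rows --commands "0 0 0 0 0 -0.2;0 0 0 0 0 -0.2;0 0 0 0 0 -0.2;0 0 0 0 0 0"

```text
time_s: 12.85
tcp_pos: [0.5178, -0.4222, 0.1311]
ee_rot: [[-0.981, 0.196, 0.001], [0.196, 0.981, -0.001], [-0.001, -0.0, -1.0]]
wrist_force: [0.3, -0.5, -0.5]
gripper_width: 0.253
gripper_force: 29.6
```

```bash
python3 -c "
from h import *
s=r.sense();print(s['wrist_force'],s['moment'])"
```

```text
[ 0.26673434 -0.48905607 -0.54741786] [-0.40464025 -0.44566042  0.10994016]
```

>>> play_rows --commands "0 0 0 0 0 -0.2;0 0 0 0 0 -0.2;0 0 0 0 0 0"

```text
time_s: 13.15
tcp_pos: [0.5178, -0.4222, 0.131]
ee_rot: [[-0.967, 0.254, 0.001], [0.254, 0.967, -0.001], [-0.001, -0.0, -1.0]]
wrist_force: [1.3, -2.2, -0.2]
gripper_width: 0.255
gripper_force: 29.6
```

```bash
python3 -c "
from h import *
s=r.sense();print(s['wrist_force'],s['moment'])"
```

```text
[ 1.30391374 -2.23479086 -0.22132184] [-0.58349016 -0.51996214  0.10942214]
```

>>> play_rows --commands "0 0 0 0 0 -0.2;0 0 0 0 0 -0.2;0 0 0 0 0 0"

```text
time_s: 13.45
tcp_pos: [0.5179, -0.4223, 0.131]
ee_rot: [[-0.95, 0.311, 0.001], [0.311, 0.95, -0.001], [-0.001, -0.0, -1.0]]
wrist_force: [1.4, -2.0, -0.5]
gripper_width: 0.252
gripper_force: 29.9
```

```bash
python3 -c "
from h import *
s=r.sense();print(s['wrist_force'],s['moment'],s['gripper_width'])
cap('wrist','w4')
b=cv2.resize(cv2.imread('pics/w4.png')[100:280,220:420],(800,600)[:2] and (660,594),interpolation=2)
cv2.imwrite('pics/c4.png',b)"
```

```text
[ 1.39531043 -2.00315867 -0.4813793 ] [-0.66730584 -0.71528874  0.22232123] 0.2521264726252521
```

View pics/c4.png

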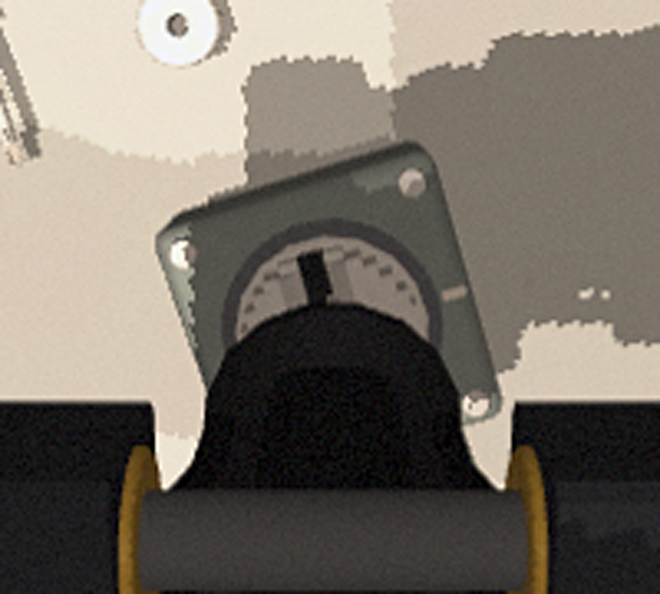

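Slot at (310,255)-(320,303) lags the tool by about 12°, which is past the 10° play. That suggests it is at the stop. I'll push slightly more and check the torque.

>>> play_rows --commands "0 0 0 0 0 -0.2;0 0 0 0 0 -0.2;0 0 0 0 0 0"

```text
time_s: 13.8
tcp_pos: [0.5179, -0.4222, 0.1311]
ee_rot: [[-0.93, 0.368, 0.001], [0.368, 0.93, -0.001], [-0.001, -0.0, -1.0]]
wrist_force: [1.8, -1.9, 1.2]
gripper_width: 0.252
gripper_force: 30.0
```

```bash
python3 -c "
from h import *
s=r.sense();print(s['wrist_force'],s['moment'],s['gripper_width'])
B=lambda x,y,z: atz('w4',220+x/3.3,100+y/3.3,z)
an=lambda a,b: np.degrees(np.arctan2(*(b-a)[1::-1]))%180
print('slot',an(B(320,303,.04),B(310,255,.04)),'box',an(B(492,390,.036),B(435,175,.036)),an(B(165,230,.036),B(400,148,.036)))
print('start box',[an(atz('w2',170+a[0]/2,a[1]/2,.036),atz('w2',170+b[0]/2,b[1]/2,.036)) for a,b in(((232,300),(216,195)),((349,288),(338,180)),((225,187),(325,171)),((245,312),(338,303)))])
"
```

```text
[ 1.8389302  -1.89729238  1.15404183] [-0.83193248 -0.8237978   0.44030291] 0.2521053447172218
slot 173.15488885595337 box 177.99258235611214 90.99579274737435
start box [np.float64(89.23956390423598), np.float64(88.57619697901379), np.float64(0.5081583404370065), np.float64(177.34065561743333)]
```

Torque 0.44 N m against 0.08 friction confirms the stop. I'll back off to mid-play, then lift.

>>> play_rows --commands "0 0 0 0 0 0.4;0 0 0 0 0 0.4;0 0 0 0 0 0.4;0 0 0 0 0 0;0 0 0.3 0 0 0;0 0 0.5 0 0 0;0 0 0.8 0 0 0;0 0 0.8 0 0 0;0 0 0.8 0 0 0;0 0 0.8 0 0 0;0 0 0 0 0 0;0 0 0 0 0 0"

```text
time_s: 15.0
tcp_pos: [0.5169, -0.421, 0.2501]
ee_rot: [[-0.981, 0.196, -0.001], [0.196, 0.981, 0.002], [0.001, 0.002, -1.0]]
wrist_force: [-0.5, 0.8, -1.8]
gripper_width: 0.248
gripper_force: 30.0
```

```bash
python3 -c "
from h import *
cap('side','d5');cap('scene','s5');cap('wrist','w5')
s=r.sense();print(s['tcp_pos'],s['moment'],s['joints'])
a=cv2.resize(cv2.imread('pics/s5.png')[100:240,290:430],(400,400),interpolation=2);b=cv2.resize(cv2.imread('pics/w5.png')[90:240,245:395],(400,400),interpolation=2)
cv2.imwrite('pics/c5.png',np.hstack([a,b]))"
```

```text
[ 0.51663962 -0.42118774  0.2485419 ] [ 0.03276943 -0.15681206  0.02866127] [-2.53437904e+01  2.54698584e+01  9.58575463e+00 -5.74718910e-02
 -7.43726486e+01 -7.59115141e+01]
```

View pics/c5.png

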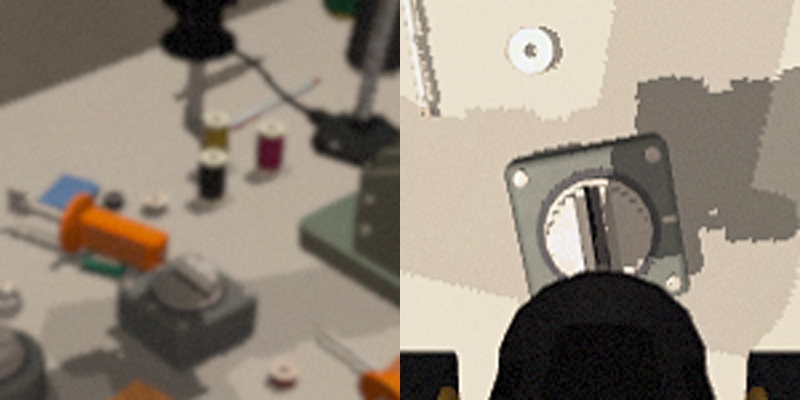

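>>> play_rows --commands "-0.2 0.2 0 0 0 0.85;-0.3 0.35 0 0 0 0.85;-0.3 0.35 0 0 0 0.85;-0.3 0.35 0 0 0 0.85;-0.3 0.35 0 0 0 0.85;-0.3 0.35 0 0 0 0.85;-0.3 0.35 0 0 0 0.85;-0.3 0.35 0 0 0 0.85;-0.3 0.35 0 0 0 0.85;-0.3 0.35 0 0 0 0.85;-0.3 0.35 0 0 0 0.85;-0.3 0.35 0 0 0 0.85;-0.2 0.35 0 0 0 0.85;-0.2 0.3 0 0 0 0.85;-0.08 0.03 0 0 0 0.85;0 0 0 0 0 0.65;0 0 0 0 0 0;0 0 0 0 0 0;0 0 0 0 0 0"

```text
time_s: 17.05
tcp_pos: [0.3979, -0.2801, 0.2503]
ee_rot: [[0.239, -0.971, -0.001], [-0.971, -0.239, 0.0], [-0.001, 0.001, -1.0]]
wrist_force: [-0.3, -0.2, -1.0]
gripper_width: 0.255
gripper_force: 30.0
```

```bash
python3 -c "
from h import *
s=r.sense();print(s['tcp_pos'],s['ee_rot'][:2,0],s['joints'])
W=lambda x,y,z: atz('w5',245+(x-400)/2.667,90+y/2.667,z)
an=lambda a,b: np.degrees(np.arctan2(*(b-a)[1::-1]))%180
print('slot',an(W(603,268,.04),W(588,187,.04)),'box',an(W(690,290,.036),W(664,145,.036)),an(W(530,285,.036),W(508,170,.036)))"
```

```text
[ 0.39794388 -0.28007337  0.25027077] [ 0.23898197 -0.97102379] [-1.59704862e+01  7.26903335e+00 -1.56428280e+01 -5.60102799e-03
 -6.71530567e+01  2.97991474e+01]
slot 178.96102938561117 box 179.8856761093425 178.16130393580795
```

```bash
cat > sl.py <<'E'
from h import *
def rect(fn,c,half,z,n=200):
    f=np.load('pics/'+fn+'.npz'); g=np.linspace(-half,half,n)
    X,Y=np.meshgrid(g,g); P=np.c_[c[0]+X.ravel(),c[1]+Y.ravel(),np.full(n*n,z)]
    q=cv2.projectPoints(P,cv2.Rodrigues(f['R'])[0],f['t'],f['mtx'],np.array([float(f['k1']),0,0,0]))[0].reshape(n,n,2).astype(np.float32)
    return cv2.cvtColor(cv2.remap(f['p'],q[...,0],q[...,1],1),cv2.COLOR_BGR2GRAY),X,Y
def slot(fn,c=(.517,-.4215),r=.0185,th=60):
    im,X,Y=rect(fn,c,.045,.04)
    m=((im<th)&(X**2+Y**2<r*r)).astype(np.uint8)
    n,l,st,ce=cv2.connectedComponentsWithStats(m); k=1+np.argmax(st[1:,4]); P=np.c_[X[l==k],Y[l==k]]
    w,v=np.linalg.eigh(np.cov(P.T)); a=np.degrees(np.arctan2(v[1,1],v[0,1]))%180
    return round(a,1),len(P),(4*np.sqrt(w)*1000).round(1),P.mean(0).round(4)
E
python3 -c "
from sl import *
cap('wrist','w6')
for fn in('w1','w2','w5','w6'):
  for th in(50,70,90): print(fn,th,*slot(fn,th=th))
  np.set_printoptions(precision=1)
V=[]
for fn in('w1','w2','w5','w6'): V.append(cv2.resize(rect(fn,(.517,-.4215),.045,.04)[0],(300,300)))
cv2.imwrite('pics/c6.png',np.vstack([np.hstack(V[:2]),np.hstack(V[2:])]))
"
```

```text
w1 50 84.7 26 [1.4 6. ] [0.0049 0.0146]
w1 70 82.7 416 [ 5.1 40.8] [ 0.0022 -0.0013]
w1 90 83.9 1026 [ 6.6 42.6] [ 0.0016 -0.0001]
w2 50 84.0 809 [ 5.9 40.6] [0. 0.]
w2 70 83.8 1076 [ 6.9 42.2] [0. 0.]
w2 90 83.9 1206 [ 7.7 42.3] [ 0. -0.]
w5 50 177.6 241 [ 2.7 25.2] [-0. -0.]
w5 70 178.0 1002 [ 6.9 42.1] [ 0. -0.]
w5 90 177.8 1201 [ 8.1 43. ] [ 0. -0.]
w6 50 176.8 415 [ 3.2 40.7] [-0. -0.]
w6 70 177.4 949 [ 6.1 42.3] [ 0. -0.]
w6 90 177.4 1073 [ 6.9 42.2] [ 0. -0.]
```

View pics/c6.png

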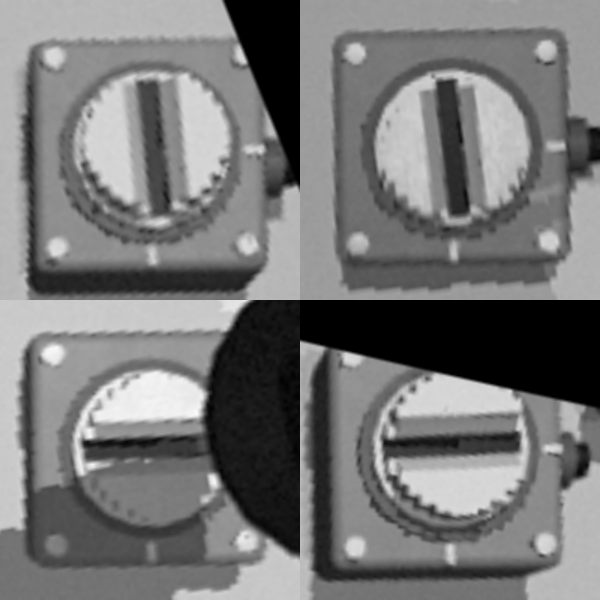

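The rectified views show the slot turned from 83.9° to −2.5°, which is 86.4° or 1.51 rad. From a start of about 0.10 rad that puts it at the 1.60 stop. Now I'll return the driver.

>>> play_rows --commands "-0.02 0.03 -0.4 0 0 0;0 0 -0.7 0 0 0;0 0 -0.7 0 0 0;0 0 -0.6 0 0 0;0 0 -0.5 0 0 0;0 0 -0.5 0 0 0;0 0 -0.5 0 0 0;0 0 -0.4 0 0 0;0 0 -0.3 0 0 0;0 0 -0.2 0 0 0;0 0 -0.15 0 0 0;0 0 -0.1 0 0 0;0 0 0 0 0 0;0 0 0 0 0 0"

```text
time_s: 18.5
tcp_pos: [0.3978, -0.2793, 0.0996]
ee_rot: [[0.241, -0.971, 0.001], [-0.971, -0.241, -0.0], [0.001, -0.001, -1.0]]
wrist_force: [0.2, 0.7, -1.7]
gripper_width: 0.251
gripper_force: 30.0
```

>>> play_rows --commands "0 0 -0.05 0 0 0;0 0 -0.05 0 0 0;0 0 0 0 0 0;0 0 0 0 0 0"

```text
time_s: 18.9
tcp_pos: [0.3976, -0.2792, 0.0963]
ee_rot: [[0.241, -0.971, 0.0], [-0.971, -0.241, -0.0], [0.0, -0.0, -1.0]]
wrist_force: [0.2, 0.3, -2.2]
gripper_width: 0.248
gripper_force: 30.0
```

>>> play_rows --commands "0 0 -0.04 0 0 0;0 0 -0.04 0 0 0;0 0 0 0 0 0;0 0 0 0 0 0"

```text
time_s: 19.3
tcp_pos: [0.3978, -0.2793, 0.0958]
ee_rot: [[0.241, -0.97, 0.001], [-0.97, -0.241, -0.001], [0.001, -0.0, -1.0]]
wrist_force: [-3.4, 3.8, 11.2]
gripper_width: 0.248
gripper_force: 30.0
```

Contact, so the driver is seated. I'll release and rise.

>>> play_rows --commands "0 0 0 0 0 0;0 0 0 0 0 0;0 0 0 0 0 0;0 0 0 0 0 0;0 0 0 0 0 0;0 0 0 0 0 0" --grip 70

```text
time_s: 19.9
tcp_pos: [0.3975, -0.2792, 0.0937]
ee_rot: [[0.241, -0.971, -0.0], [-0.971, -0.241, 0.0], [-0.0, 0.0, -1.0]]
wrist_force: [-0.6, -0.0, 1.0]
gripper_width: 0.713
gripper_force: 0.0
```

>>> play_rows --commands "0 0 0.3 0 0 0;0 0 0.6 0 0 0;0 0 0.8 0 0 0;0 0 0.8 0 0 0;0 0 0.8 0 0 0;0 0 0.8 0 0 0;0 0 0.8 0 0 0;0 0 0.8 0 0 0;0 0 0.8 0 0 0;0 0 0 0 0 0;0 0 0 0 0 0"

```text
time_s: 21.0
tcp_pos: [0.3975, -0.2791, 0.2896]
ee_rot: [[0.241, -0.971, 0.002], [-0.971, -0.241, -0.0], [0.0, -0.002, -1.0]]
wrist_force: [-0.4, 0.1, 0.0]
gripper_width: 0.806
gripper_force: 0.0
```

```bash
python3 -c "
from h import *
from sl import slot
cap('scene','s7');cap('wrist','w7')
print(slot('w7',th=70))
a=np.load('pics/s0.npz');b=np.load('pics/s7.npz')
D=cv2.absdiff(a['p'],b['p'])[200:265,322:360].max(2);print('diff driver area',(D>40).sum(),D.size)
for u,v in((340,213),(340,230)): print(atd('s0',u,v).round(4),atd('s7',u,v).round(4))"
```

```text
(np.float64(177.6), 956, array([ 6.1, 42.6]), array([ 0.0001, -0.0015]))
diff driver area 14 2470
[ 0.3983 -0.2782  0.1484] [ 0.4002 -0.2798  0.1464]
[ 0.385  -0.2674  0.1289] [ 0.3844 -0.2668  0.1296]
```

The driver looks exactly as it did at the start, and the selector has stayed put.

```bash
python3 -c "
from station import r
print(r.finish_job())"
```

```text
the job is handed in; nothing more can be done
None
```

I turned the square box's selector clockwise to its stop, put the screwdriver back upright and fully home in its stand, kept it clear of the round box, and handed the job in at about 21 s of the 54 s allowed.

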